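Lock the tray cabinet with a hairpin clip

TASK

Slide the cabinet's grey front panel fully shut so that its lug goes over the steel stud. Then take the sprung hairpin clip with the red grip from the wooden rack, feel gently for the stud's cross-hole with the clip's straight leg and, never pressing hard on the cabinet or its stud, push it straight down, fully home, until the grip sits on the stud and the sprung leg has snapped round the shank. Let go, and leave the panel shut and the specimens and other things where they lie.

Things in the scene. Friction and masses are not known exactly. Their poses are not given: they have to be found in the camera images.
- cabinet: white plastic tray cabinet fixed to the bench, 180 deep (x) x 300 wide (y) x 120 mm high; origin under its centre, x to its back, y to its left as the robot sees it. A dark bracket (top 188 mm above the bench, y 125 to 149, x -117 to -71 mm) on its left front corner carries a level steel stud, 18 mm thick, along y, free end towards -y, with a vertical cross-hole.
- panel (a joint): grey front panel, slides along the cabinet's front; 0 = fully shut at its stop (towards +y of the cabinet), grows to 0.10 m as it opens (towards -y). Stays where left; friction about 2 N. Its lug plate (6 mm thick, 34 mm wide, top 182 mm above the bench) has an eye that slides over the stud; when shut, the lug's near face is 22 mm from stud_mid, towards +y.
- panel_tab (a point): middle of the upright grey push tab on the panel's top edge, 14 mm thick (cabinet x) and 30 mm long (cabinet y); this point is 26 mm above the cabinet's top and 14 mm below the tab's upper end.
- stud_mid (a point): on the stud's axis, 168 mm above the bench, axes as the cabinet's. Only the nominal place of the hole: the stud was set by hand, and the hole's centre lies anywhere within 11 mm of here along y (either way; exact in x and z). The hole is 7 mm square (sides along x and y), straight through; the stud ends 14 mm past its centre, so feel from the lug's side.
- clip_grip (a point): gripping point in the middle of the hairpin clip's red plastic grip, 30 mm above the grip's underside, 14 mm below its top. Grip 26 mm (clip x) x 14 mm (clip y) x 44 mm high; a wire loop stands 20 mm above it. Stands upright in the rack, legs down. Axes: x from straight leg to sprung leg, z up. About 57 g. Sprung leg may go on either side of the stud.
- clip_tip (a point): lower, rounded end of the clip's straight leg (round 5 mm wire, 40 mm long below the grip), on its axis: 70 mm below clip_grip and 6 mm from it towards clip -x; axes as the clip's. Fully home, the grip's underside rests on the stud's top and this point is 31 mm below the stud's axis.
- clip_spring (a joint): bend of the clip's shorter, waisted sprung leg (5 mm wire, +x side); 0 = relaxed, grows to about 0.2 rad as the stud spreads it (by about 5 mm; pushing on takes about 15 N) and drops back to below 0.1 when it has closed round the stud.
- rack: dark wooden clip rack fixed to the bench, 70 (x) x 80 (y) x 50 mm high, origin under its centre; the clip's legs stand in its middle slot (8 mm wide) and the grip's underside rests on its top; lift the clip straight up by 45 mm to clear it.
- pyrite: bystander: brassy pyrite cube, 36 mm; origin under its centre.
- gypsum: bystander: chalky white gypsum lump, about 60 x 40 x 34 mm; origin under its centre.
- amethyst: bystander: small grey rock with purple crystals, about 46 x 38 x 44 mm; origin under its centre.
- tin_box: bystander: closed flat tin specimen box with a blank paper label, 79 x 109 x 39 mm; origin under its centre.
- walnut_lens: bystander: hand lens lying flat: 68 mm brass ring and walnut handle, about 155 mm long, 16 mm high; origin under its centre.
- streak_plate: bystander: white unglazed tile, 50 x 80 x 8 mm; origin under its centre.
There are look-alikes about, which are no part of the job. Of the things that look like the part that bears clip_grip, the middle-sized one is meant.

How it is judged:
On the way, in this order (a step that is already met when the one before it is completed fails the run):
1. the panel is shut, before the clip goes in (value of joint panel below 0.006 m), for 0.2 s.
2. with the panel shut, the clip's straight leg has come out below the stud (value of joint panel below 0.006 m and x of clip_tip in the frame of stud_mid between -0.004 and 0.004 m and y of clip_tip in the frame of stud_mid between -0.015 and 0.015 m and z of clip_tip in the frame of stud_mid below -0.012 m), for 0.1 s.
At the end, for the whole second after the job is handed in: Panel shut within 6 mm; clip at rest, upright within 10 degrees, square to the stud within 17, its leg through the hole (tip within 4 mm of the stud's axis line, within 15 mm of stud_mid along it, 26.5 to 36 mm below the axis), sprung leg closed (below 0.1 rad) (value of joint panel below 0.006 m and x of clip_tip in the frame of stud_mid between -0.004 and 0.004 m and y of clip_tip in the frame of stud_mid between -0.015 and 0.015 m and z of clip_tip in the frame of stud_mid between -0.036 and -0.0265 m and angle between clip_tip's own z axis and vertical below 0.17 rad and angle between the x axis of clip_tip and the x axis of stud_mid, either way round below 0.3 rad and value of joint clip_spring below 0.1 rad and linear speed of clip below 0.02 m/s and velocity of joint panel between -0.01 and 0.01 m/s); the robot touches nothing.
It fails at once if the clip is pressed on the cabinet, panel or stud with more than 40 N (contact force between clip and cabinet above 40 N).
It fails at once if a specimen, the tin box, the lens or the tile is moved by more than 20 mm (distance of any of pyrite, gypsum, amethyst, tin_box, walnut_lens, streak_plate from where it was at the start of the episode above 0.02 m).
It also fails if it takes over 67 s, if anything falls off the work surface, if the arm or the gripper's body presses on something with over 40 N, if the wrist force passes 120 N, or if a joint passes its speed limit or range.

ROBOT

A 6-joint arm with a two-finger parallel gripper is mounted at the origin on the work surface. World frame = base frame: x ahead of the robot, y to its left, z up, the work surface at z = 0. Lengths are in m, angles in rad, forces in N, time in s.
With the tool pointing down it reaches from about 0.35 to 0.925 m from the base axis. Payload 6.4 kg.
Tool frame: the origin (TCP) lies at the very end of the fingers, on their centre line; the grasp point (between the pads) lies 19 mm behind it (arm.hold_point_z is the distance from the TCP to the grasp point, in m); z points along the fingers, y is the direction in which the jaws open and shut (so a half turn about z gives the same grasp; the last joint's range is limited). The gripper opens to 94 mm and grips with 3 to 60 N. Pads are 16 mm wide; open, the fingers measure 119 mm over their backs; the gripper's body (75 mm by 177 mm) begins 78 mm behind the grasp point.
Start: joints at [-1.373, 0.245, 1.558, -0, 1.339, -0.174], TCP at [0.236, -0.606, 0.205] pointing down, gripper open.
Joint ranges: [-3.13, 3.13], [-1.02, 2.26], [0.13, 2.54], [-0.95, 4.09], [0.21, 2.88], [-2.74, 2.74]. Speed limits (rad/s): [2.57, 2.57, 3.14, 3.14, 3.14, 3.14].

INTERFACE

Orientations are given as a unit quaternion [x, y, z, w].
In Python, from bench import arm, read_camera, camera_model, order gives the robot as it stands. The module is installed in compiled form; this text tells all that it offers.
- The arm moves only by the tool move_arm, never from a script. Its argument "increments" is one flat list of numbers, 5 for each row, row after row: the opening, from -1 (shut) to 1 (fully open), so that 0 is half open, then the shift along the tool's x, y, z in mm, then the turn about the tool's z in rad. In form: [gripper, tx, ty, tz, turn, gripper, tx, ty, tz, turn, ...]. A call has 1 to 20 rows; each row shifts and turns the commanded pose from where the row before left it, along the tool's axes as they then stand; what a row does not reach is not made up. A row lasts 1/10 s, in which the tool goes at most 50 mm and 8.59 degrees, less where a joint would pass 70% of its speed; a pose out of reach is approached as far as the arm can. A call is refused whole if a number of a shift passes 50 or a number of a turn 0.15, either way. A call with a gripper value outside its range is refused whole. The fingers move at their own pace and stop on an object; "force" is the grip in N (left out, the last holds). Time passes only in rows, so rows that do not move let the fingers close. It gives the time, the measured TCP pose, the force and the opening at its end, in the units of the state.
- arm.sense(): the state, without advancing time (a new reading comes with each control period).
- read_camera(name): name is "scene" or "top"; returns the picture (400x640x3 uint8, red, green, blue); there is no depth.
- camera_model(name): a dict with "K" (3x3 intrinsics, pixels), "rvec" (rotation vector, rad) and "tvec" (3), from world to camera coordinates, as OpenCV has them. Camera axes: x right, y down, z forward; pixel columns grow to the right and rows downward; lengths in m; the calibration is good to about 2 mm. A picture is of the moment at which its call begins. camera_model takes no time and is no camera call.
- order.hand_in(): hands the job in, once; it reports no verdict.
The state is a dict: "t": time; "q": joint angles; "joint_vel": joint speeds; "effort": joint torques, N m; "tool_pos": TCP position; "orientation": TCP orientation; "wrist_force": force on the tool from outside, world axes, zero at the start; "wrist_torque": the same for the moment, N m; "finger_gap": opening from 0.0 (shut) to 1.0 (fully open).
Only numpy, scipy, OpenCV 4.12 (cv2) and the standard library are available. Lean on these libraries where they do the work, as an engineer would, in place of code of your own. Each camera call takes 0.05 s, during which the arm holds its last target.

## Working session

There is one attempt and no reset: what is moved stays moved. The work goes in short steps, Python scripts to look and compute and a tool call to move; the robot and the scene stay as the last step left them, time stands still between calls to the robot, and variables do not carry over. Pictures are saved under pics/ and viewed, and the job is handed in when it is done.

Besides the shell and the picture viewer there is one more tool, called as name(argument=value, ...), one argument or row to a line, values as JSON. move_arm: Moves the arm, as the interface text tells. Its arguments: {"type":"object","properties":{"increments":{"type":"array","items":{"type":"number"}},"force":{"type":"number"}},"required":["increments"]}

```bash
mkdir -p pics && cat > h.py <<'E'
import numpy as np,cv2
from bench import arm,read_camera,camera_model,order
def snap(n,f):
    im=read_camera(n); cv2.imwrite(f'pics/{f}.png',cv2.cvtColor(im,cv2.COLOR_RGB2BGR)); np.save(f'pics/{f}.npy',im); return im
def cam(n):
    m=camera_model(n); R,_=cv2.Rodrigues(np.array(m['rvec'],float)); return np.array(m['K'],float),R,np.array(m['tvec'],float).ravel()
def ray(n,u,v):
    K,R,t=cam(n); d=R.T@np.linalg.inv(K)@np.array([u,v,1.]); return -R.T@t,d/np.linalg.norm(d)
def onz(n,u,v,z):
    c,d=ray(n,u,v); return c+d*(z-c[2])/d[2]
def two(a,b):
    c1,d1=ray('scene',*a);c2,d2=ray('top',*b)
    s=np.linalg.lstsq(np.c_[d1,-d2],c2-c1,rcond=None)[0]
    p,q=c1+s[0]*d1,c2+s[1]*d2; return (p+q)/2,np.linalg.norm(p-q)
def proj(n,P):
    m=camera_model(n); return cv2.projectPoints(np.array(P,float).reshape(-1,1,3),np.array(m['rvec'],float),np.array(m['tvec'],float),np.array(m['K'],float),None)[0].reshape(-1,2)
E
python3 - <<'E'
from h import *
snap('scene','s0');snap('top','t0')
for n in('scene','top'):
    K,R,t=cam(n);print(n,K[0,0],-R.T@t,R[2])
s=arm.sense();print(s,arm.hold_point_z)
E
```

```text
scene 424.37779521973664 [ 0.94553633 -0.80540793  0.77003635] [-0.38423562  0.71652403 -0.58219953]
top 430.4594338709209 [ 0.3476162  -0.01756227  1.23094121] [ 1.42297270e-01 -8.34817065e-04 -9.89823616e-01]
{'t': 0.1, 'q': array([-1.37311000e+00,  2.45735024e-01,  1.55884992e+00,  1.54626716e-05,
        1.33868961e+00, -1.74118518e-01]), 'joint_vel': array([ 0.0005808 , -0.00178109, -0.00342694,  0.00023605, -0.00093699,
       -0.0013147 ]), 'effort': array([-3.94946328e-04, -4.16912413e+01, -3.15526092e+01,  6.86507276e-02,
        3.09439679e-02, -6.50745847e-05]), 'tool_pos': array([ 0.23603786, -0.6050699 ,  0.20448412]), 'orientation': array([ 9.82769835e-01,  1.84831663e-01, -2.38749858e-06, -8.40984047e-04]), 'wrist_force': array([ 0.12063906,  0.42312912, -0.63269666]), 'wrist_torque': array([0.02364749, 0.00983987, 0.01182926]), 'finger_gap': 0.9996775897841129} 0.0188
```

View pics/s0.png

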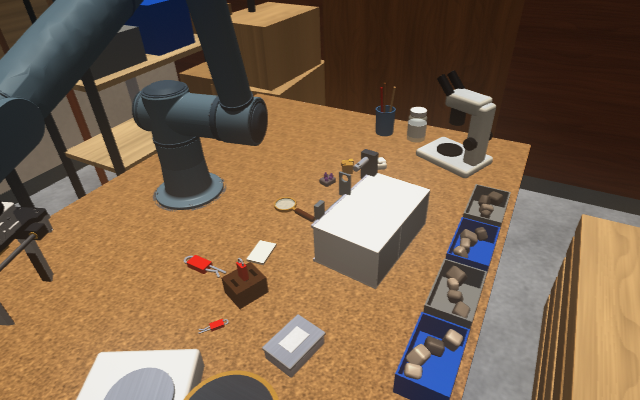

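View pics/t0.png

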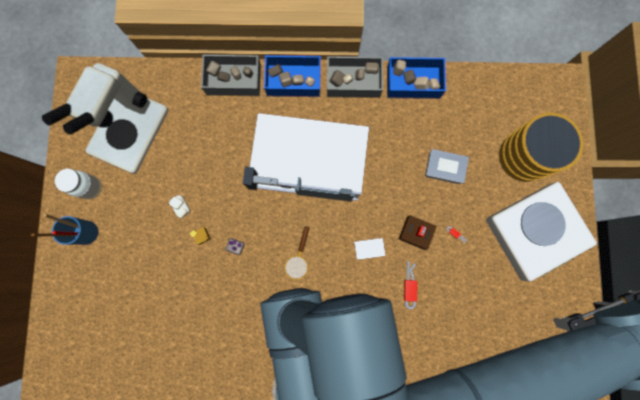

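Both views show the cabinet centre-right. The rack, with the upright red clip, is at scene (243,275) and top (418,232). The larger and smaller look-alike clips lie flat beside it. I'll zoom in.

```bash
python3 - <<'E'
import cv2
s=cv2.imread('pics/s0.png');t=cv2.imread('pics/t0.png')
f=lambda im,x,y,w,h,k:cv2.resize(im[y:y+h,x:x+w],None,fx=k,fy=k,interpolation=cv2.INTER_CUBIC)
cv2.imwrite('pics/s0a.png',f(s,300,140,140,110,5))
cv2.imwrite('pics/t0a.png',f(t,235,105,145,100,5))
cv2.imwrite('pics/s0b.png',f(s,215,250,60,60,8))
cv2.imwrite('pics/t0b.png',f(t,390,205,60,60,8))
E
```

```text
(no output)
```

View pics/s0a.png

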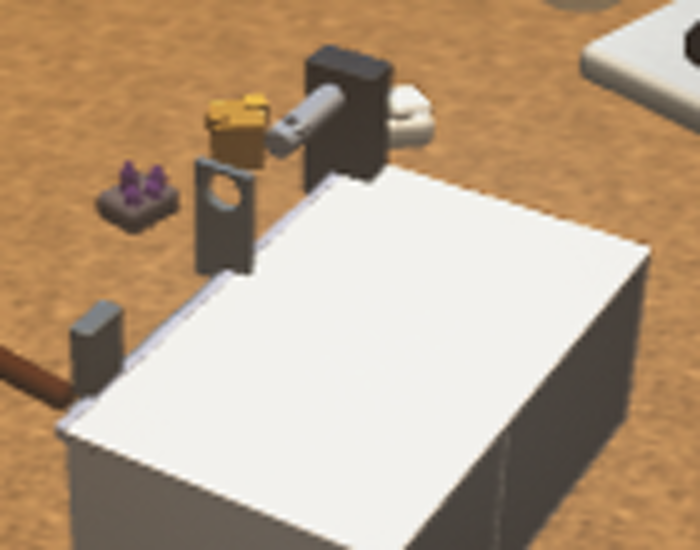

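View pics/t0a.png

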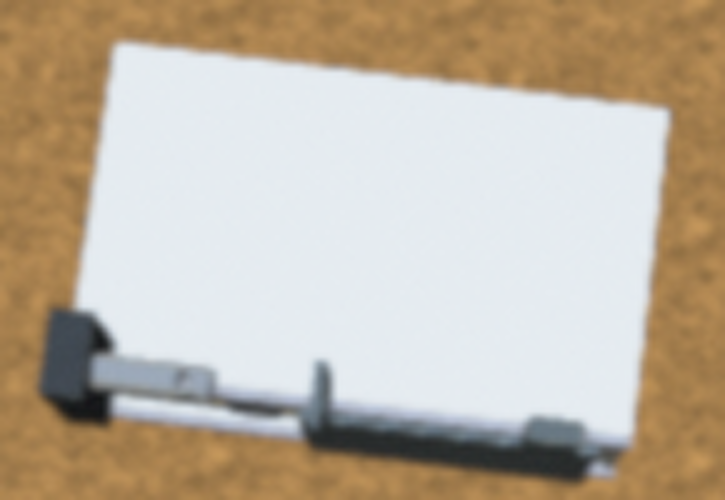

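View pics/s0b.png

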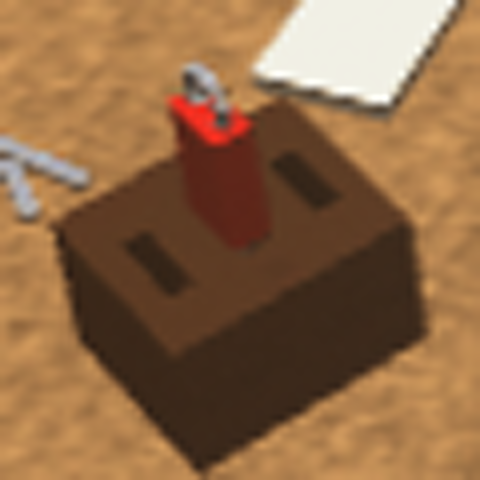

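View pics/t0b.png

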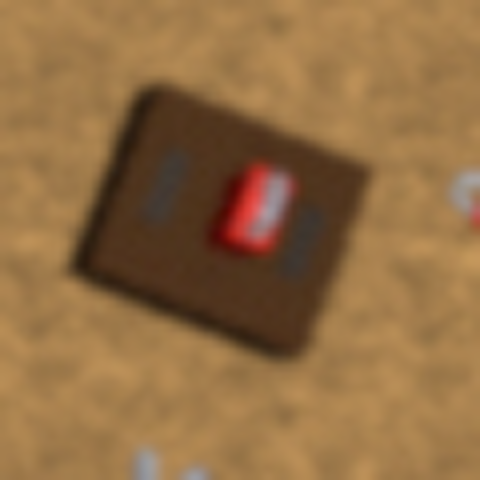

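```bash
python3 - <<'E'
from h import *
T=lambda u,v:(235+u/5,105+v/5)
S=lambda u,v:(300+u/5,140+v/5)
bl,br,fr=[onz('top',*T(*p),.12) for p in((117,42),(668,108),(632,440))]
print('cab',bl,br,fr,np.linalg.norm(bl-br),np.linalg.norm(br-fr))
sbr=onz('scene',*S(650,250),.12);print('scene br',sbr, 'bl',onz('scene',*S(385,168),.12))
# yaw: y axis from br to bl
d=(bl-br)[:2];yaw=np.arctan2(d[1],d[0])-np.pi/2;print('yaw',yaw)
print('hole top@.177',onz('top',*T(185,378),.177),'scene',onz('scene',*S(292,126),.177),two(S(292,126),T(185,378)))
# lug top
print('lug top',onz('top',*T(322,362),.182),'scene',onz('scene',*S(198,160),.182),onz('scene',*S(255,175),.182))
print('tab top',onz('top',*T(555,430),.160),'scene',onz('scene',*S(97,317),.160))
# stud end
print('stud end top mid',onz('top',*T(214,384),.168))
# rack: corners z=.05
B=lambda u,v:(390+u/8,205+v/8)
D=lambda u,v:(215+u/8,250+v/8)
rc=np.array([onz('top',*B(*p),.05) for p in((155,88),(370,172),(295,352),(92,268))]);print('rack',rc,rc.mean(0))
rs=np.array([onz('scene',*D(*p),.05) for p in((58,228),(287,97),(410,222),(172,355))]);print('rackS',rs,rs.mean(0))
for e in(rc,rs):
    print([ (np.linalg.norm(e[i]-e[i-1]),np.arctan2(*(e[i]-e[i-1])[1::-1])) for i in range(4)])
im=np.load('pics/t0.npy').astype(int)
for n,z in(('t0','top'),('s0','scene')):
    im=np.load(f'pics/{n}.npy').astype(int); m=((im[...,0]>110)&(im[...,1]<60)&(im[...,2]<60)) if 0 else ((im[...,0]>2.5*im[...,1])&(im[...,0]>2.5*im[...,2])&(im[...,0]>60))
    k,l,st,c=cv2.connectedComponentsWithStats(m.astype(np.uint8))
    print(n,[(st[i],c[i].round(1)) for i in range(1,k) if st[i,4]>15])
print('grip top', onz('top',*B(262,205),.094),'scene',onz('scene',*D(212,120),.094))
E
```

```text
cab [0.73785089 0.16092671 0.12      ] [ 0.70542425 -0.13477755  0.12      ] [ 0.52544461 -0.11573569  0.12      ] 0.2974768887634877 0.18098414787596404
scene br [0.74169028 0.15773135 0.12      ] bl [0.58155207 0.17356356 0.12      ]
yaw -0.10922260543334095
hole top@.177 [0.5444636  0.11182636 0.177     ] scene [0.55207096 0.10581119 0.177     ] (array([0.54702306, 0.1134307 , 0.17113127]), np.float64(0.0033368941693667654))
lug top [0.55254513 0.04354814 0.182     ] scene [0.5251102  0.04528671 0.182     ] [0.55825832 0.04482081 0.182     ]
tab top [ 0.52360596 -0.07336776  0.16      ] scene [ 0.52896524 -0.07489041  0.16      ]
stud end top mid [0.54328881 0.09829351 0.168     ]
rack [[ 0.47426824 -0.25432353  0.05      ]
 [ 0.44628033 -0.32780349  0.05      ]
 [ 0.38444462 -0.30075897  0.05      ]
 [ 0.41207575 -0.23184721  0.05      ]] [ 0.42926724 -0.2786833   0.05      ]
rackS [[ 0.3912827  -0.30480518  0.05      ]
 [ 0.41914806 -0.2302332   0.05      ]
 [ 0.48241371 -0.25707497  0.05      ]
 [ 0.45134955 -0.32928697  0.05      ]] [ 0.4360485  -0.28035008  0.05      ]
[(np.f
[... 511 characters left out ...]
64(-1.9770463116132426))]
t0 [(array([416, 225,   8,  12,  53], dtype=int32), array([419.4, 231.6])), (array([450, 229,  10,   9,  58], dtype=int32), array([454.5, 232.8])), (array([ 53, 231,  23,   4,  62], dtype=int32), array([ 62.9, 232.9])), (array([405, 281,  12,  20, 238], dtype=int32), array([410.5, 290.4]))]
s0 [(array([380,  87,   3,  25,  47], dtype=int32), array([381.4,  97.1])), (array([187, 255,  24,  19, 254], dtype=int32), array([198.5, 263. ])), (array([236, 262,  11,   8,  39], dtype=int32), array([241.1, 265.5])), (array([209, 319,  15,  10,  92], dtype=int32), array([216.3, 323.6]))]
grip top [ 0.43119715 -0.28029048  0.094     ] scene [ 0.43765161 -0.28249867  0.094     ]
```

```bash
python3 - <<'E'
from h import *
T=lambda u,v:(235+(u+.5)/5-.5,105+(v+.5)/5-.5)
S=lambda u,v:(300+(u+.5)/5-.5,140+(v+.5)/5-.5)
B=lambda u,v:(390+(u+.5)/8-.5,205+(v+.5)/8-.5)
D=lambda u,v:(215+(u+.5)/8-.5,250+(v+.5)/8-.5)
for n,a,b,z in(('hole',S(292,126),T(185,378),.177),('tab',S(97,317),T(555,430),.16),('grip',D(212,120),B(262,205),.094),('cabBR/bl',S(650,250),T(117,42),.12)):
    print(n,'top',onz('top',*b,z),'scene',onz('scene',*a,z),'2v',two(a,b))
rc=np.array([onz('top',*B(*p),.05) for p in((155,88),(370,172),(295,352),(92,268))])
rs=np.array([onz('scene',*D(*p),.05) for p in((58,228),(287,97),(410,222),(172,355))])
print(rc.mean(0),rs.mean(0))
for z,l in((.177,((95,352),(213,370))),): print([onz('top',*T(*p),z) for p in l])
print('stud lower edge @.168',[onz('top',*T(*p),.168) for p in((93,388),(213,400))])
print('br top', [onz('top',*T(*p),.188) for p in((57,312),(97,312),(83,400),(42,392))])
print('scene bracket top',[onz('scene',*S(*p),.188) for p in((308,58),(330,45),(390,63),(376,82))])
print('lugnear scene',[onz('scene',*S(*p),.182) for p in((198,160),(255,175))],'top',[onz('top',*T(*p),.182) for p in((315,362),(330,362))])
E
python3 - <<'E'
import cv2
t=cv2.imread('pics/t0.png')
cv2.imwrite('pics/t0c.png',cv2.resize(t[165:205,240:300],None,fx=12,fy=12,interpolation=cv2.INTER_CUBIC))
s=cv2.imread('pics/s0.png')
cv2.imwrite('pics/s0c.png',cv2.resize(s[145:195,335:395],None,fx=12,fy=12,interpolation=cv2.INTER_CUBIC))
E
```

```text
hole top [0.54546135 0.11285245 0.177     ] scene [0.55023326 0.10726871 0.177     ] 2v (array([0.54682153, 0.11372189, 0.17248683]), np.float64(0.0011705605422320305))
tab top [ 0.52461361 -0.07235285  0.16      ] scene [ 0.52728902 -0.07385018  0.16      ] 2v (array([ 0.52549491, -0.07207165,  0.15812636]), np.float64(0.0013615559815221316))
grip top [ 0.4323378  -0.27915572  0.094     ] scene [ 0.43589464 -0.28179446  0.094     ] 2v (array([ 0.43298582, -0.27956115,  0.09072941]), np.float64(0.0010613044664736586))
cabBR/bl top [0.73895142 0.16203885 0.12      ] scene [0.74017207 0.1591361  0.12      ] 2v (array([0.73958724, 0.16232669, 0.11791583]), np.float64(0.00020499571768301105))
[ 0.43045057 -0.2775037   0.05      ] [ 0.43427774 -0.27966208  0.05      ]
[array([0.55800819, 0.1581077 , 0.177     ]), array([0.54970623, 0.09903904, 0.177     ])]
stud lower edge @.168 [array([0.54140637, 0.15993411, 0.168     ]), array([0.53613844, 0.09959143, 0.168     ])]
br top [array([0.57569304, 0.17580126, 0.188     ]), array([0.57597182, 0.15602652, 0.188     ]), array([0.53169792, 0.16128779, 0.188     ]), array([0.53541034, 0.18159748, 0.188     ])]
scene bracket top [array([0.53531631, 0.16187111, 0.188     ]), array([0.54046064, 0.18099559, 0.188     ]), array([0.57883817, 0.17618617, 0.188     ]), array([0.57991043, 0.15311207, 0.188     ])]
lugnear scene [array([0.52328494, 0.04662   , 0.182     ]), array([0.55650326, 0.04613775, 0.182     ])] top [array([0.55349188, 0.04803271, 0.182     ]), array([0.55359624, 0.04059479, 0.182     ])]
```

View pics/t0c.png

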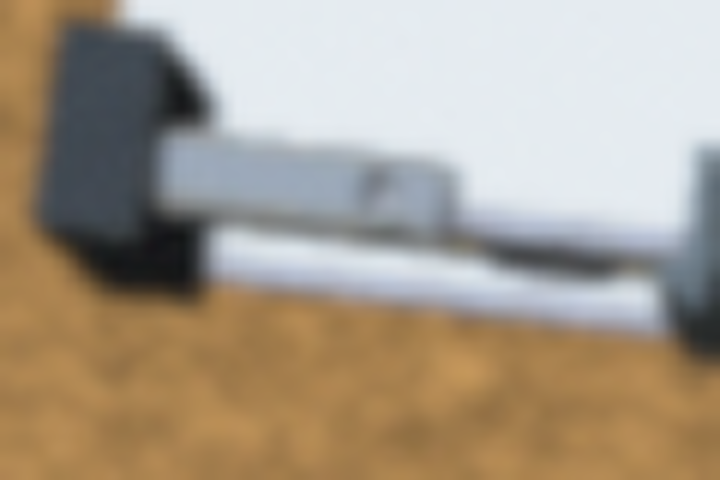

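View pics/s0c.png

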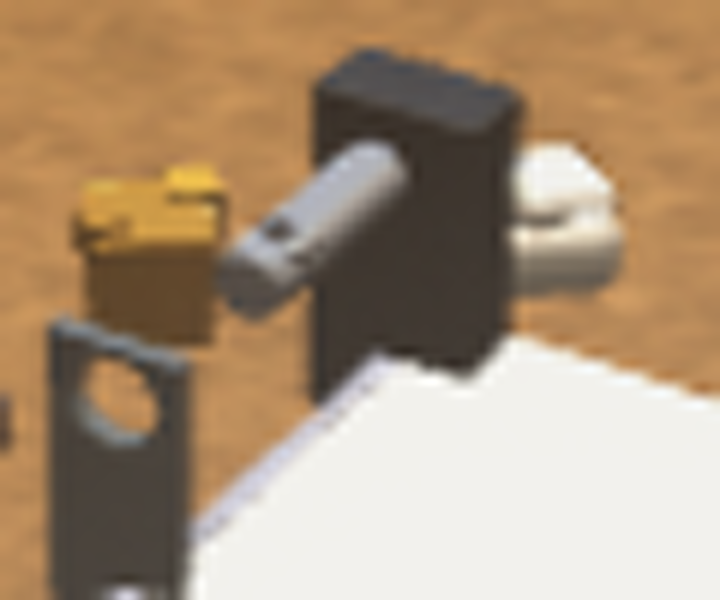

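move_arm(
  increments=[-1, 0, 0, -5, 0.12, -1, 0, 0, -5, 0.12, -1, 0, 0, -5, 0.12, -1, 0, 0, -5, 0.12, -1, 19, -43, 0, 0, -1, 19, -43, 0, 0, -1, 19, -43, 0, 0, -1, 19, -43, 0, 0, -1, 19, -43, 0, 0, -1, 19, -43, 0, 0, -1, 19, -43, 0, 0, -1, 19, -43, 0, 0, -1, 19, -43, 0, 0, -1, 19, -43, 0, 0, -1, 19, -43, 0, 0, -1, 20, -40, 0, 0, -1, 0, 0, 0, 0],
)

```text
t: 1.8
tool_pos: [0.5205, -0.1162, 0.2251]
orientation: [0.999, -0.051, -0.0, -0.001]
wrist_force: [-1.2, -0.8, -0.2]
finger_gap: 0.006
```

```bash
cat >> h.py <<'E'
def st():
    s=arm.sense(); q=s['orientation']; x=2*np.arctan2(q[1],q[0]); 
    print('t',round(s['t'],2),'pos',s['tool_pos'].round(4),'phi',round((x+np.pi)%(2*np.pi)-np.pi,4),'F',s['wrist_force'].round(2),'M',s['wrist_torque'].round(2),'gap',round(s['finger_gap'],3))
    return s
def crop(im,f,x,y,w,h,k):
    cv2.imwrite(f'pics/{f}.png',cv2.cvtColor(cv2.resize(im[y:y+h,x:x+w],None,fx=k,fy=k,interpolation=cv2.INTER_CUBIC),cv2.COLOR_RGB2BGR))
E
python3 - <<'E'
from h import *
s=st()
a=snap('scene','s1');b=snap('top','t1');crop(a,'s1a',270,90,170,140,4)
p=s['tool_pos'];print(proj('scene',p),proj('top',p))
E
```

```text
t 1.8 pos [ 0.5205 -0.1162  0.2251] phi -0.1019 F [-1.2  -0.76 -0.25] M [-0.03  0.02  0.01] gap 0.006
[[306.723807  189.0605607]] [[365.52012151 188.09204792]]
```

View pics/s1a.png

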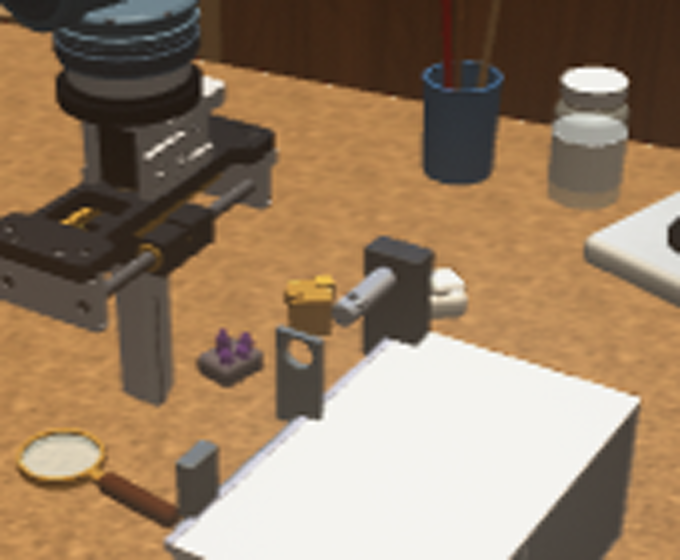

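View pics/t1.png

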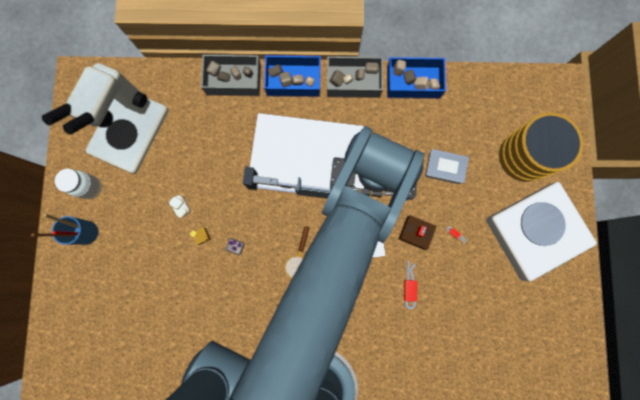

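move_arm(
  increments=[-1, 0, 0, 40, 0, -1, 0, 0, 40, 0, -1, 0, 0, 8, 0.007, -1, 0, 0, 0, 0, -1, 0, -6, 0, 0, -1, 0, -5, 0, 0, -1, 0, -5, 0, 0, -1, 0, -5, 0, 0, -1, 0, -7, 0, 0, -1, 0, -9, 0, 0, -1, 0, -10, 0, 0, -1, 0, -10, 0, 0, -1, 0, -10, 0, 0, -1, 0, -8, 0, 0, -1, 0, -6, 0, 0, -1, 0, -4, 0, 0, -1, 0, 0, 0, 0],
)

```text
t: 3.6
tool_pos: [0.5286, -0.035, 0.1371]
orientation: [0.998, -0.057, -0.001, -0.001]
wrist_force: [-0.4, -1.3, 0.8]
finger_gap: 0.003
```

```bash
python3 - <<'E'
from h import *
s=st()
a=snap('scene','s2');crop(a,'s2a',270,90,170,140,4)
E
```

```text
t 3.6 pos [ 0.5286 -0.035   0.1371] phi -0.1148 F [-0.43 -1.34  0.82] M [ 0.06 -0.03 -0.06] gap 0.003
```

View pics/s2a.png

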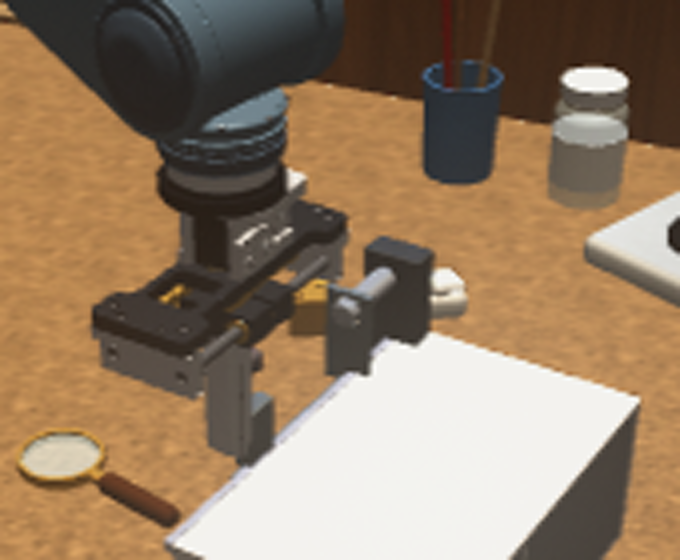

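move_arm(
  increments=[-1, 0, -5, 0, 0, -1, 0, -5, 0, 0, -1, 0, -5, 0, 0, -1, 0, -4, 0, 0, -1, 0, -2, 0, 0, -1, 0, -1, 0, 0, -1, 0, 0, 0, 0],
)

```text
t: 4.35
tool_pos: [0.5316, -0.0137, 0.1375]
orientation: [0.998, -0.058, 0.0, -0.0]
wrist_force: [-0.5, -0.7, -1.4]
finger_gap: 0.005
```

```bash
python3 - <<'E'
from h import *
s=st()
a=snap('scene','s3');crop(a,'s3a',270,90,170,140,4)
E
```

```text
t 4.35 pos [ 0.5316 -0.0137  0.1375] phi -0.1152 F [-0.53 -0.71 -1.36] M [-0.07  0.06  0.02] gap 0.005
```

View pics/s3a.png

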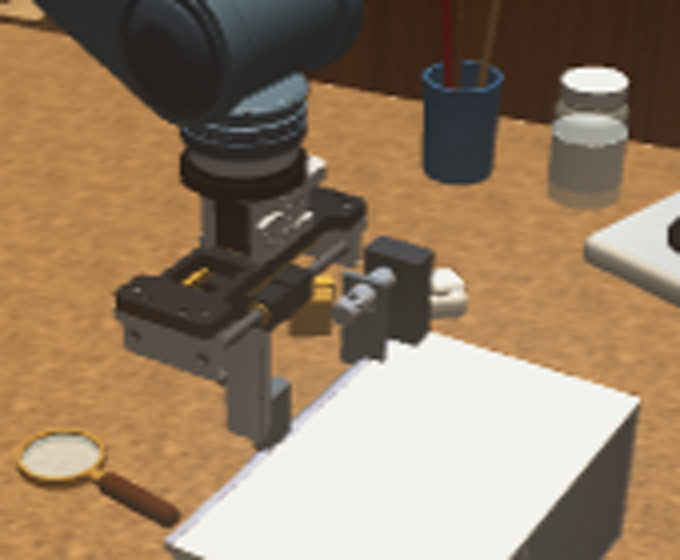

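move_arm(
  increments=[-1, 0, -2, 0, 0, -1, 0, -2, 0, 0, -1, 0, -2, 0, 0, -1, 0, -1, 0, 0, -1, 0, 0, 0, 0],
)

```text
t: 4.9
tool_pos: [0.5322, -0.0108, 0.1378]
orientation: [0.998, -0.057, -0.0, 0.004]
wrist_force: [-3.1, -14.3, 0.2]
finger_gap: 0.005
```

move_arm(
  increments=[-1, 0, -1.5, 0, 0, -1, 0, -1.5, 0, 0, -1, 0, 0, 0, 0],
)

```text
t: 5.2
tool_pos: [0.5322, -0.0107, 0.1379]
orientation: [0.998, -0.057, -0.001, 0.007]
wrist_force: [-5.3, -24.4, 0.1]
finger_gap: 0.003
```

move_arm(
  increments=[-1, 0, -1.5, 0, 0, -1, 0, -1.5, 0, 0, -1, 0, 0, 0, 0],
)

```text
t: 5.5
tool_pos: [0.5323, -0.0107, 0.138]
orientation: [0.998, -0.057, -0.001, 0.01]
wrist_force: [-7.7, -35.1, 0.6]
finger_gap: 0.002
```

move_arm(
  increments=[-1, 0, 8, 0, 0, -1, 0, 10, 0, 0, -1, 0, 15, 0, 0, -1, 0, 15, -10, 0, -1, 0, 0, -35, 0, -1, 0, 0, -40, 0, -0.3, -11, 38, 0, 0, -0.3, -11, 38, 0, 0, -0.3, -11, 38, 0, 0, -0.3, -11, 38, 0, 0, -0.3, -11, 38, 0, 0, -0.3, -11, 38, 0, 0, -0.3, 0, 0, 0, 0.13, -0.3, 0, 0, 0, 0.13, -0.3, 0, 0, 0, 0, -0.3, 0, 0, 0, 0],
)

```text
t: 7.1
tool_pos: [0.4357, -0.268, 0.223]
orientation: [0.983, -0.185, 0.0, 0.0]
wrist_force: [-0.3, 0.0, 0.1]
finger_gap: 0.354
```

```bash
python3 - <<'E'
from h import *
s=st()
a=snap('scene','s4');crop(a,'s4a',190,120,220,190,3);b=snap('top','t4');crop(b,'t4a',235,105,215,150,3.5)
p=s['tool_pos'];print(proj('scene',p),proj('top',p))
E
```

```text
t 7.1 pos [ 0.4357 -0.268   0.223 ] phi -0.3725 F [-0.25  0.03  0.09] M [ 0.03 -0.   -0.01] gap 0.354
[[236.47619667 216.27823014]] [[430.0921341  224.75715894]]
```

View pics/s4a.png

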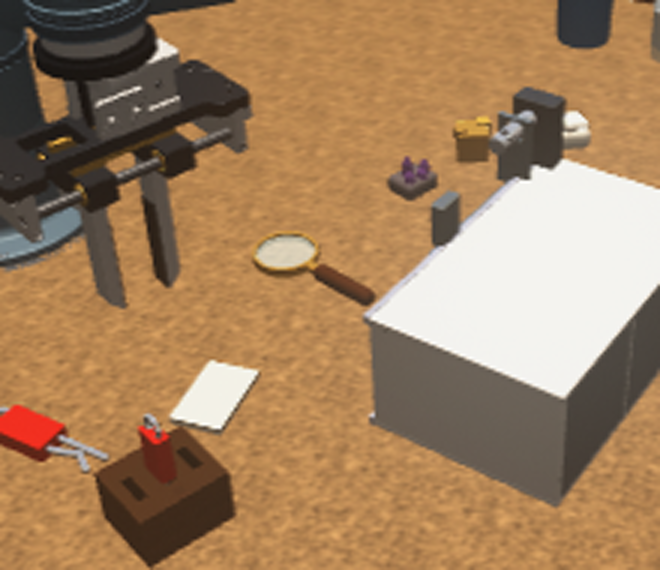

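View pics/t4a.png

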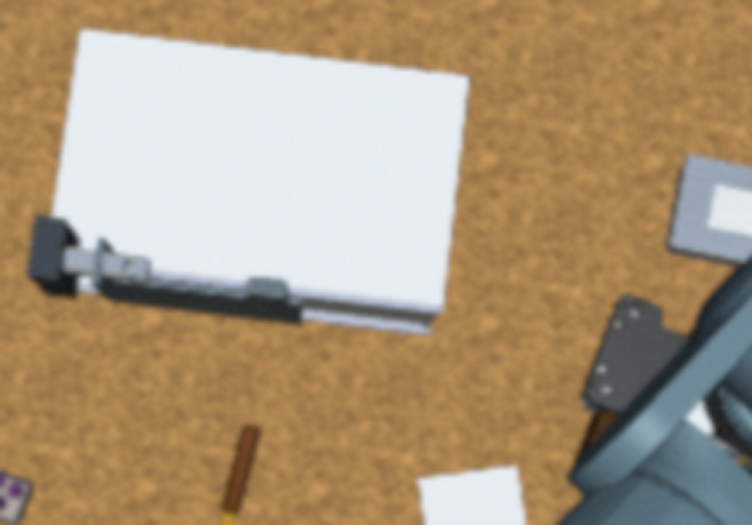

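move_arm(
  increments=[-0.3, 4, 12, 0, 0.008, -0.3, 0, 0, 40, 0, -0.3, 0, 0, 40, 0, -0.3, 0, 0, 15, 0, -0.3, 0, 0, 0, 0],
)

```text
t: 7.7
tool_pos: [0.4338, -0.2795, 0.1252]
orientation: [0.982, -0.19, -0.002, -0.001]
wrist_force: [-0.0, -0.2, 0.4]
finger_gap: 0.35
```

```bash
python3 - <<'E'
from h import *
s=st()
a=snap('scene','s5');crop(a,'s5a',200,200,90,110,6);
p=s['tool_pos'];print(proj('scene',p))
B=lambda u,v:(235+(u+.5)/3.5-.5,105+(v+.5)/3.5-.5)
S=lambda u,v:(190+(u+.5)/3-.5,120+(v+.5)/3-.5)
print('tab now', onz('top',*B(266,285),.16),onz('scene',*S(446,203),.16))
E
```

```text
t 7.7 pos [ 0.4338 -0.2795  0.1252] phi -0.383 F [-0.04 -0.25  0.42] M [0.06 0.01 0.03] gap 0.35
[[238.99579107 253.49379312]]
tab now [0.53496696 0.01597286 0.16      ] [0.53944872 0.00847578 0.16      ]
```

View pics/s5a.png

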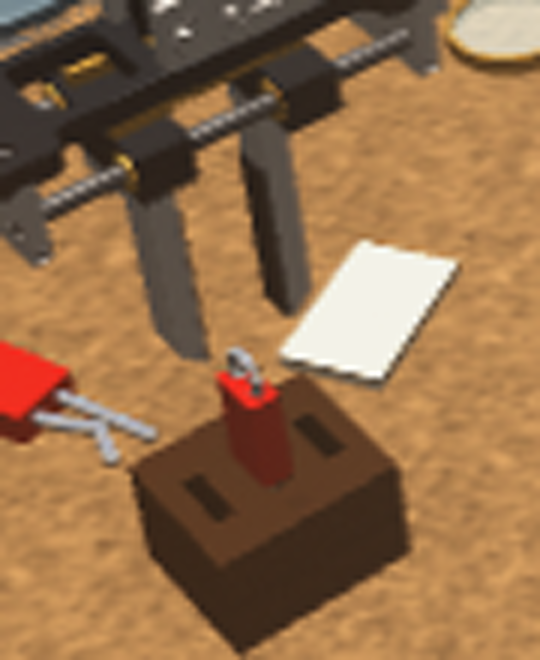

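move_arm(
  increments=[-0.3, 0, 0, 25, 0, -0.3, 0, 0, 25, 0, -0.3, 0, 0, 9, 0, -0.3, 0, 0, 0, 0],
)

```text
t: 8.15
tool_pos: [0.4353, -0.2806, 0.069]
orientation: [0.982, -0.19, 0.0, 0.0]
wrist_force: [-0.4, 0.5, 0.3]
finger_gap: 0.35
```

```bash
python3 - <<'E'
from h import *
s=st()
a=snap('scene','s6');crop(a,'s6a',200,200,90,110,6);
E
```

```text
t 8.15 pos [ 0.4353 -0.2806  0.069 ] phi -0.383 F [-0.44  0.47  0.31] M [0.09 0.02 0.01] gap 0.35
```

View pics/s6a.png

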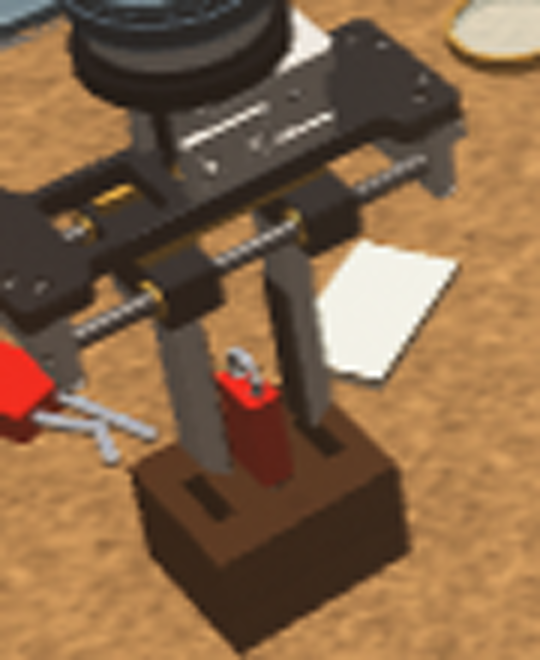

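move_arm(
  increments=[-0.6, 0, 0, 2, 0, -1, 0, 0, 0, 0, -1, 0, 0, 0, 0, -1, 0, 0, 0, 0, -1, 0, 0, 0, 0],
  force=30,
)

```text
t: 8.7
tool_pos: [0.4356, -0.2808, 0.0674]
orientation: [0.982, -0.19, 0.001, 0.0]
wrist_force: [0.3, 0.2, 5.6]
finger_gap: 0.145
```

```bash
python3 - <<'E'
from h import *
s=st()
E
```

```text
t 8.7 pos [ 0.4356 -0.2808  0.0674] phi -0.3832 F [0.27 0.18 5.57] M [0.18 0.12 0.02] gap 0.145
```

move_arm(
  increments=[-1, 0, 0, -10, 0, -1, 0, 0, -20, 0, -1, 0, 0, -30, 0, -1, 0, 0, -40, 0, -1, 0, 0, -40, 0, -1, 0, 0, -40, -0.13, -1, 0, 0, -40, -0.14, -1, 0, 0, 0, 0, -1, 0, 0, 0, 0],
)

```text
t: 9.6
tool_pos: [0.4351, -0.2804, 0.2872]
orientation: [0.998, -0.057, 0.001, 0.001]
wrist_force: [0.0, 1.4, -1.4]
finger_gap: 0.151
```

```bash
python3 - <<'E'
from h import *
s=st();p=s['tool_pos'];u=proj('scene',p)[0];print(u)
a=snap('scene','s7');x,y=int(u[0])-45,int(u[1])-45;print(x,y);crop(a,'s7a',x,y,90,100,6)
E
```

```text
t 9.6 pos [ 0.4351 -0.2804  0.2872] phi -0.1142 F [ 0.01  1.44 -1.36] M [0.04 0.03 0.01] gap 0.151
[227.77926757 194.35723349]
182 149
```

View pics/s7a.png

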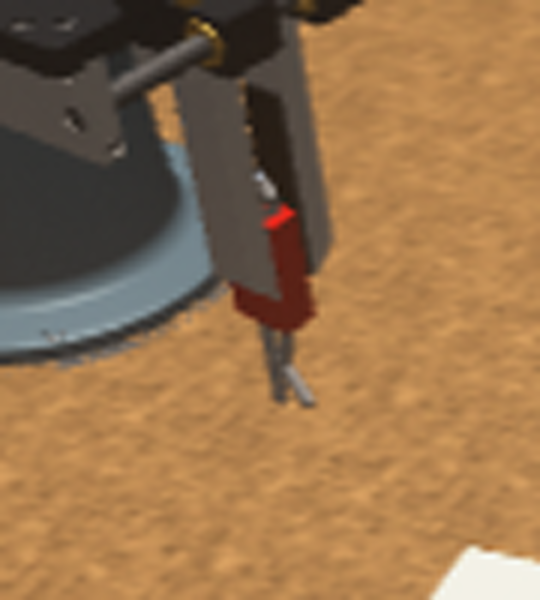

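move_arm(
  increments=[-1, 9, -30, 0, 0, -1, 9, -42, 0, 0, -1, 9, -42, 0, 0, -1, 9, -42, 0, 0, -1, 9, -42, 0, 0, -1, 9, -42, 0, 0, -1, 9, -42, 0, 0, -1, 9, -42, 0, 0, -1, 10, -42, 0, 0, -1, 10, -36, 0, 0, -1, 0, 0, 0, 0, -1, 0, 0, 0, 0],
)

```text
t: 10.85
tool_pos: [0.5708, 0.1091, 0.2839]
orientation: [0.998, -0.056, -0.002, 0.0]
wrist_force: [-0.2, 0.2, -0.0]
finger_gap: 0.147
```

```bash
python3 - <<'E'
from h import *
s=st();p=s['tool_pos'];print(proj('scene',p),proj('scene',p-[0,0,.0574]))
a=snap('scene','s8');crop(a,'s8a',320,90,90,100,6)
b=snap('top','t8');crop(b,'t8a',235,125,100,80,7)
E
```

```text
t 10.85 pos [0.5708 0.1091 0.2839] phi -0.1123 F [-0.21  0.22 -0.02] M [-0.    0.02 -0.03] gap 0.147
[[366.54614047 130.12845195]] [[365.82843104 149.98153485]]
```

View pics/s8a.png

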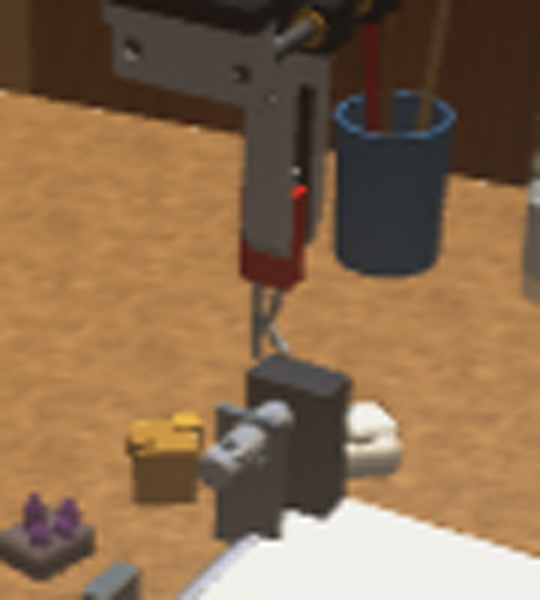

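View pics/t8a.png

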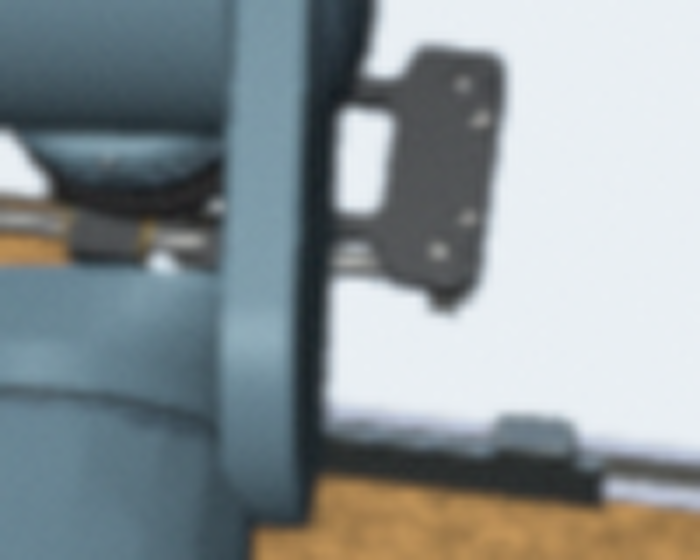

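```bash
python3 - <<'E'
from h import *
p=np.array([0.5708,0.1091,0.2839]);phi=-.1123
ex=np.array([np.cos(phi),np.sin(phi),0])
for d in(0,-4,-6,-8,-10): print(d,proj('scene',p+ex*d/1000-[0,0,.0574])[0])
q=np.array([0.4351,-.2804,.2872])
for d in(0,-6,-10): print(d,proj('scene',q+ex*d/1000-[0,0,.0574])[0])
print('seen1',182+280.5/6-.5,149+400.5/6-.5,'seen2',320+257.5/6-.5,90+355.5/6-.5)
print('grip corners bottom: left',320+243/6-.5,'right',320+301/6-.5,'proj', [proj('scene',p+ex*d/1000+np.array([np.sin(-phi),-np.cos(phi),0])*-0+np.array([-.112,-.994,0])*.007-[0,0,.0174])[0] for d in(-13,13)])
# finger proj
print('finger x-edges',[proj('scene',p+ex*d/1000+np.array([-.112,-.994,0])*.0195)[0] for d in(-8,8)],'seen',320+246/6-.5,320+294/6-.5)
E
```

```text
0 [365.8384617  149.98308843]
-4 [364.51480035 149.59434462]
-6 [363.85461034 149.40045456]
-8 [363.19551049 149.20688466]
-10 [362.53749811 149.01363414]
0 [232.10948481 216.91258501]
-6 [230.0320519 215.9714568]
-10 [228.65427595 215.3472904 ]
seen1 228.25 215.25 seen2 362.4166666666667 148.75
grip corners bottom: left 360.0 right 369.6666666666667 proj [array([360.58685207, 136.12339194]), array([369.41729082, 138.57997658])]
finger x-edges [array([359.96832422, 132.33224516]), array([365.48068802, 133.84064478])] seen 360.5 368.5
```

move_arm(
  increments=[-1, 4, 0, 20, 0, -1, 0, 0, 20, 0, -1, 0, 0, 15, 0, -1, 0, 0, 6, 0, -1, 0, 0, 0, 0, -1, 0, 0, 0, 0],
)

```text
t: 11.55
tool_pos: [0.5762, 0.108, 0.2263]
orientation: [0.998, -0.057, 0.001, -0.0]
wrist_force: [0.8, -0.1, 0.3]
finger_gap: 0.146
```

```bash
python3 - <<'E'
from h import *
s=st();p=s['tool_pos']
a=snap('scene','s9');crop(a,'s9a',320,100,90,90,7)
E
```

```text
t 11.55 pos [0.5762 0.108  0.2263] phi -0.1136 F [ 0.81 -0.07  0.32] M [ 0.06  0.01 -0.03] gap 0.146
```

View pics/s9a.png

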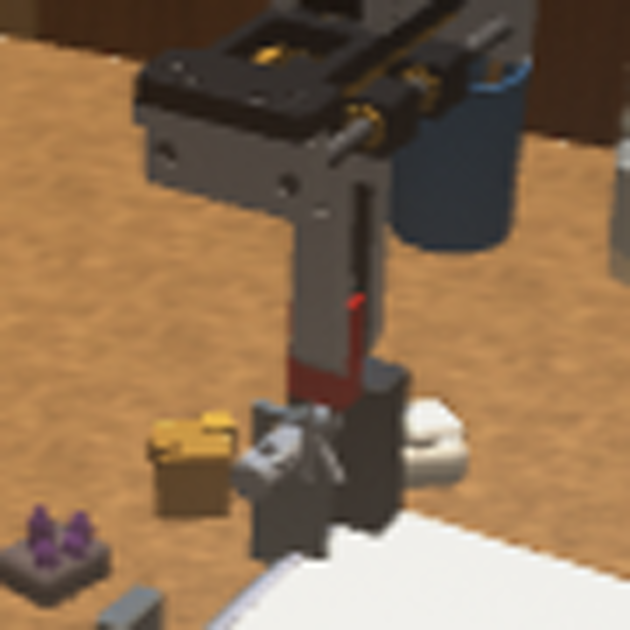

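move_arm(
  increments=[-1, -2, 0, 3, 0, -1, -2, 0, 0, 0, -1, 0, 0, 0, 0],
)

```text
t: 11.9
tool_pos: [0.5717, 0.1088, 0.2227]
orientation: [0.998, -0.056, 0.0, -0.0]
wrist_force: [0.3, 0.6, -0.5]
finger_gap: 0.145
```

move_arm(
  increments=[-1, -1, 0, 0, 0, -1, -1, 0, 0, 0, -1, 0, 0, 0, 0],
)

```text
t: 12.2
tool_pos: [0.5698, 0.109, 0.2225]
orientation: [0.998, -0.057, 0.0, -0.0]
wrist_force: [-0.0, 0.1, -0.2]
finger_gap: 0.147
```

move_arm(
  increments=[-1, -1, 0, 0, 0, -1, 0, 0, 0, 0, -1, 0, 0, 0, 0],
)

```text
t: 12.5
tool_pos: [0.5689, 0.109, 0.2224]
orientation: [0.998, -0.057, -0.0, 0.0]
wrist_force: [0.5, 0.4, -0.7]
finger_gap: 0.147
```

```bash
python3 - <<'E'
from h import *
s=st();p=s['tool_pos']
E
```

```text
t 12.5 pos [0.5689 0.109  0.2224] phi -0.1132 F [ 0.49  0.4  -0.73] M [ 0.09 -0.04  0.01] gap 0.147
```

No contact yet, so I'll keep going in 1 mm steps.

move_arm(
  increments=[-1, -1, 0, 0, 0, -1, -1, 0, 0, 0, -1, 0, 0, 0, 0],
)

```text
t: 12.8
tool_pos: [0.567, 0.1092, 0.2226]
orientation: [0.998, -0.057, 0.0, 0.0]
wrist_force: [0.3, -0.5, -0.9]
finger_gap: 0.146
```

move_arm(
  increments=[-1, -1, 0, 0, 0, -1, 0, 0, 0, 0],
)

```text
t: 13.0
tool_pos: [0.5665, 0.1093, 0.2227]
orientation: [0.998, -0.057, 0.001, 0.0]
wrist_force: [2.6, 0.1, -1.3]
finger_gap: 0.146
```

move_arm(
  increments=[-1, -1, 0, 0, 0, -1, 0, 0, 0, 0],
)

```text
t: 13.2
tool_pos: [0.5659, 0.1093, 0.2229]
orientation: [0.998, -0.057, 0.002, 0.0]
wrist_force: [5.2, -1.6, -1.8]
finger_gap: 0.148
```

move_arm(
  increments=[-1, -1, 0, 0, 0, -1, 0, 0, 0, 0],
)

```text
t: 13.4
tool_pos: [0.5651, 0.1094, 0.223]
orientation: [0.998, -0.057, 0.002, 0.0]
wrist_force: [5.1, -0.6, -1.3]
finger_gap: 0.148
```

move_arm(
  increments=[-1, 3, 0, 0, 0, -1, 0, 0, 0, 0, -1, -1, 0, 0, 0, -1, 0, 0, 0, 0],
)

```text
t: 13.8
tool_pos: [0.5658, 0.1094, 0.2223]
orientation: [0.998, -0.057, 0.0, 0.0]
wrist_force: [1.8, -0.3, -1.8]
finger_gap: 0.145
```

move_arm(
  increments=[-1, -0.5, 0, 0, 0, -1, 0, 0, 0, 0],
)

```text
t: 14.0
tool_pos: [0.5656, 0.1094, 0.2225]
orientation: [0.998, -0.057, 0.0, -0.0]
wrist_force: [3.3, -0.9, -1.8]
finger_gap: 0.147
```

move_arm(
  increments=[-1, -0.5, 0, 0, 0, -1, 0, 0, 0, 0],
)

```text
t: 14.2
tool_pos: [0.5654, 0.1094, 0.2227]
orientation: [0.998, -0.057, 0.001, -0.0]
wrist_force: [4.2, 0.3, -2.3]
finger_gap: 0.147
```

move_arm(
  increments=[-1, -0.5, 0, 0, 0, -1, 0, 0, 0, 0],
)

```text
t: 14.4
tool_pos: [0.5651, 0.1094, 0.2227]
orientation: [0.998, -0.057, 0.001, 0.0]
wrist_force: [4.1, -0.3, -2.6]
finger_gap: 0.146
```

move_arm(
  increments=[-1, 4, 0, 0, 0, -1, 0, 0, -11, 0, -1, 0, 0, -11, 0, -1, 0, -4, 0, 0, -1, 0, 0, 0, 0, -1, 0, 0, 0, 0],
  force=50,
)

```text
t: 15.0
tool_pos: [0.5685, 0.1133, 0.2442]
orientation: [0.998, -0.056, -0.0, 0.0]
wrist_force: [0.3, 0.3, -0.7]
finger_gap: 0.15
```

```bash
python3 - <<'E'
from h import *
s=st();p=s['tool_pos'][:2]
ph=-.111;ex=np.array([np.cos(ph),np.sin(ph)]);ey=-np.array([-np.sin(ph),np.cos(ph)])
# target cab-x coordinate
x0=np.array([.5660,.1094])@ex-.0115
print('tx mm',(x0-p@ex)*1e3)
ycand=np.array([.5546,.112]);print('ty to hole est',(ycand-p)@ey*1e3)
E
```

```text
t 15.0 pos [0.5685 0.1133 0.2442] phi -0.1128 F [ 0.28  0.25 -0.7 ] M [ 0.01  0.03 -0.02] gap 0.15
tx mm -13.563048621519137
ty to hole est 2.796754420373959
```

move_arm(
  increments=[-1, -6.5, -1.5, 0, 0, -1, -7, 0, 0, 0, -1, 0, 0, 0, 0, -1, 0, 0, 0, 0],
)

```text
t: 15.4
tool_pos: [0.5553, 0.1161, 0.2445]
orientation: [0.998, -0.057, 0.0, 0.0]
wrist_force: [-0.1, 0.1, -1.5]
finger_gap: 0.149
```

```bash
python3 - <<'E'
from h import *
s=st();p=s['tool_pos'][:2]
ph=-.111;ex=np.array([np.cos(ph),np.sin(ph)])
x0=np.array([.5660,.1094])@ex-.0115
print('tx mm',(x0-p@ex)*1e3)
a=snap('scene','s10');crop(a,'s10a',330,115,65,60,11)
E
```

```text
t 15.4 pos [0.5553 0.1161 0.2445] phi -0.1131 F [-0.08  0.12 -1.46] M [ 0.05 -0.01 -0.01] gap 0.149
tx mm -0.10390889577405193
```

View pics/s10a.png

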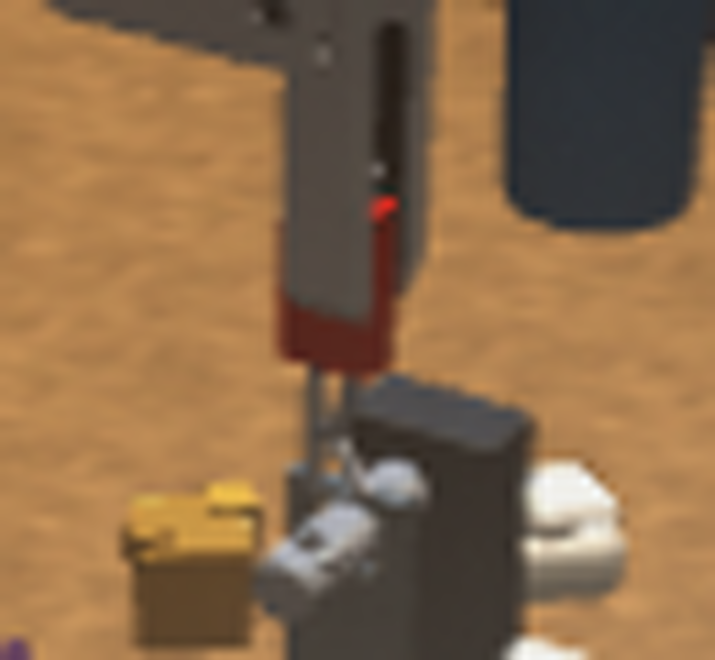

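```bash
python3 - <<'E'
from h import *
S=lambda u,v:(330+(u+.5)/11-.5,115+(v+.5)/11-.5)
t=onz('scene',*S(316,472),.187);h=onz('scene',*S(312,540),.177)
ph=-.111;ex=np.array([np.cos(ph),np.sin(ph)]);ey=np.array([-np.sin(ph),np.cos(ph)])
print(t,h,'cab dx,dy mm',(t-h)[:2]@ex*1e3,(t-h)[:2]@ey*1e3)
E
```

```text
[0.54155132 0.1279497  0.187     ] [0.54748814 0.1127899  0.177     ] cab dx,dy mm -7.579575406057644 14.408870758347758
```

```bash
python3 - <<'E'
from h import *
a=np.load('pics/s10.npy')[145:172,348:372]
g=cv2.resize(a,None,fx=25,fy=22,interpolation=cv2.INTER_NEAREST).astype(float)
g=np.clip((g-40)*1.6,0,255).astype(np.uint8)
cv2.imwrite('pics/s10b.png',cv2.cvtColor(g,cv2.COLOR_RGB2BGR))
p=np.array([.5553,.1161,.2445]);ex=np.array([.9938,-.111,0])
for d in(-6,-8): print(proj('scene',p+ex*d/1e3-[0,0,.0574]))
E
```

```text
[[359.21039046 159.89848718]]
[[358.57400215 159.70253604]]
```

View pics/s10b.png

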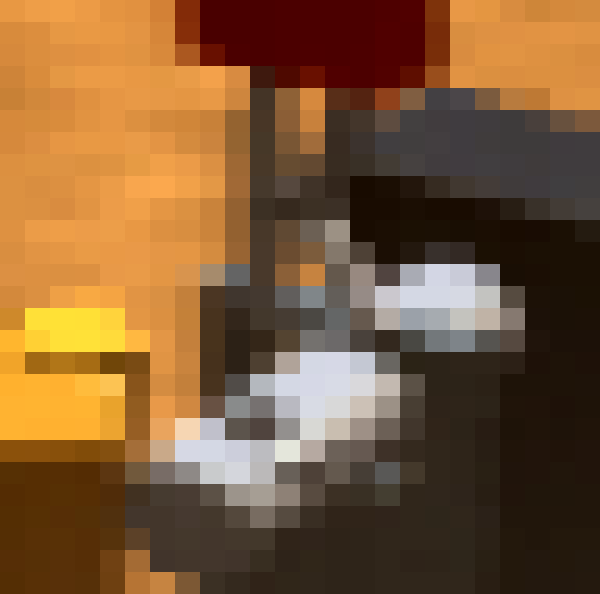

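move_arm(
  increments=[-1, 0, 0, 4, 0, -1, 0, 0, 4, 0, -1, 0, 0, 1, 0, -1, 0, 0, 0, 0],
)

```text
t: 15.85
tool_pos: [0.5554, 0.116, 0.2349]
orientation: [0.998, -0.057, -0.001, 0.0]
wrist_force: [0.7, -0.0, -0.7]
finger_gap: 0.148
```

move_arm(
  increments=[-1, 0, 0, 1, 0, -1, 0, 0, 0, 0],
)

```text
t: 16.05
tool_pos: [0.5556, 0.1161, 0.2344]
orientation: [0.998, -0.057, -0.0, -0.0]
wrist_force: [-0.1, 0.2, -0.6]
finger_gap: 0.147
```

move_arm(
  increments=[-1, 0, 0, 1, 0, -1, 0, 0, 0, 0],
)

```text
t: 16.25
tool_pos: [0.5556, 0.116, 0.2335]
orientation: [0.998, -0.057, 0.0, 0.0]
wrist_force: [-0.2, -0.7, -0.7]
finger_gap: 0.144
```

move_arm(
  increments=[-1, 0, 0, 1, 0, -1, 0, 0, 0, 0],
)

```text
t: 16.45
tool_pos: [0.5557, 0.1156, 0.2325]
orientation: [0.998, -0.057, 0.0, 0.001]
wrist_force: [-0.1, -1.8, -0.3]
finger_gap: 0.147
```

move_arm(
  increments=[-1, 0, 0, 1, 0, -1, 0, 0, 0, 0],
)

```text
t: 16.65
tool_pos: [0.5556, 0.1154, 0.2312]
orientation: [0.998, -0.057, -0.0, 0.001]
wrist_force: [0.5, -3.6, -1.0]
finger_gap: 0.146
```

move_arm(
  increments=[-1, 0, 1, 0, 0, -1, 0, 0, 0, 0],
)

```text
t: 16.85
tool_pos: [0.5553, 0.1151, 0.2312]
orientation: [0.998, -0.057, -0.0, -0.0]
wrist_force: [0.3, -1.5, -0.3]
finger_gap: 0.148
```

move_arm(
  increments=[-1, 0, 0.5, 0, 0, -1, 0, 0, 1, 0, -1, 0, 0, 0, 0],
)

```text
t: 17.15
tool_pos: [0.5554, 0.1148, 0.2304]
orientation: [0.998, -0.057, 0.0, -0.0]
wrist_force: [-0.6, -0.6, -1.2]
finger_gap: 0.14
```

```bash
python3 - <<'E'
from h import *
s=st()
a=snap('scene','s11');g=a[140:180,340:385]
cv2.imwrite('pics/s11a.png',cv2.cvtColor(np.clip((cv2.resize(g,None,fx=15,fy=13,interpolation=cv2.INTER_CUBIC).astype(float)-30)*1.5,0,255).astype(np.uint8),cv2.COLOR_RGB2BGR))
E
```

```text
t 17.15 pos [0.5554 0.1148 0.2304] phi -0.1132 F [-0.56 -0.56 -1.21] M [-0.12 -0.02 -0.02] gap 0.14
```

View pics/s11a.png

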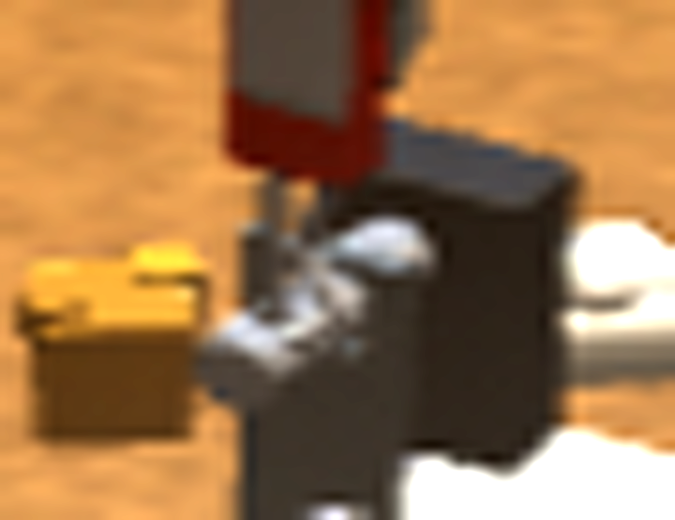

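move_arm(
  increments=[-1, 0, 0.3, 1, 0, -1, 0, 0, 1, 0, -1, 0, 0, 1, 0, -1, 0, 0, 0, 0],
)

```text
t: 17.6
tool_pos: [0.5552, 0.1144, 0.2272]
orientation: [0.998, -0.057, -0.0, -0.0]
wrist_force: [0.0, -0.6, 0.1]
finger_gap: 0.145
```

move_arm(
  increments=[-1, 0, 0, 1, 0, -1, 0, 0, 1, 0, -1, 0, 0, 1, 0, -1, 0, 0, 0, 0],
)

```text
t: 18.0
tool_pos: [0.5553, 0.1143, 0.2242]
orientation: [0.998, -0.057, -0.0, 0.0]
wrist_force: [0.1, 0.6, 0.5]
finger_gap: 0.142
```

move_arm(
  increments=[-1, -1.5, 0, 0, 0, -1, 0, 0, 0, 0],
)

```text
t: 18.2
tool_pos: [0.5541, 0.1144, 0.2246]
orientation: [0.998, -0.057, 0.0, -0.0]
wrist_force: [0.7, 0.0, -1.4]
finger_gap: 0.148
```

move_arm(
  increments=[-1, 3, 0, 0, 0, -1, 0, 0, 0, 0],
)

```text
t: 18.4
tool_pos: [0.5566, 0.1142, 0.2243]
orientation: [0.998, -0.057, -0.001, -0.0]
wrist_force: [-0.7, 0.2, 0.1]
finger_gap: 0.149
```

move_arm(
  increments=[-1, -1.5, -1.5, 0, 0, -1, 0, 0, 0, 0],
)

```text
t: 18.6
tool_pos: [0.5557, 0.1151, 0.2244]
orientation: [0.998, -0.056, 0.0, 0.001]
wrist_force: [0.5, -3.4, -0.9]
finger_gap: 0.146
```

move_arm(
  increments=[-1, 0, 3, 0, 0, -1, 0, 0, 0, 0],
)

```text
t: 18.8
tool_pos: [0.5552, 0.1129, 0.2245]
orientation: [0.998, -0.057, -0.0, -0.0]
wrist_force: [0.2, 0.6, 0.3]
finger_gap: 0.146
```

move_arm(
  increments=[-1, 0, -1.5, 0, 0, -1, 0, 0, 0, 0],
)

```text
t: 19.0
tool_pos: [0.5554, 0.1146, 0.2245]
orientation: [0.998, -0.057, -0.0, -0.0]
wrist_force: [-0.6, 0.1, 0.1]
finger_gap: 0.145
```

move_arm(
  increments=[-1, -1.5, 0, 0, 0, -1, -1, 0, 0, 0, -1, 0, 0, 0, 0],
)

```text
t: 19.3
tool_pos: [0.5537, 0.1146, 0.2248]
orientation: [0.998, -0.057, 0.001, -0.0]
wrist_force: [2.4, -0.2, -2.3]
finger_gap: 0.146
```

```bash
python3 - <<'E'
from h import *
st()
B=lambda u,v:(235+(u+.5)/3.5-.5,105+(v+.5)/3.5-.5)
a=np.load('pics/t4.npy');crop(a,'t4b',240,165,45,35,16)
E
```

```text
t 19.3 pos [0.5537 0.1146 0.2248] phi -0.1132 F [ 2.36 -0.17 -2.25] M [ 0.03 -0.89 -0.07] gap 0.146
```

View pics/t4b.png

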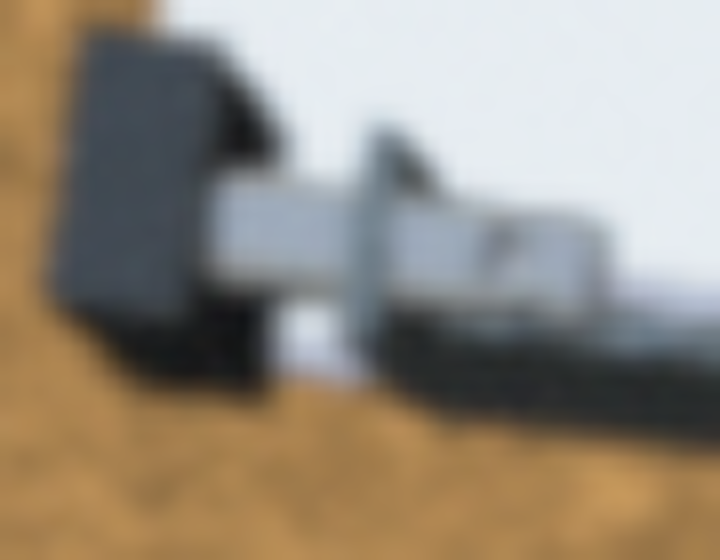

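move_arm(
  increments=[-1, 2, 0.3, 0, 0, -1, 0, 0, 2, 0, -1, 0, 0, 2, 0, -1, 0, 0, 2, 0, -1, 0, 0, 0, 0],
)

```text
t: 19.8
tool_pos: [0.5551, 0.114, 0.2184]
orientation: [0.998, -0.057, 0.0, 0.0]
wrist_force: [2.1, -0.6, -0.5]
finger_gap: 0.148
```

```bash
python3 - <<'E'
from h import *
st()
E
```

```text
t 19.8 pos [0.5551 0.114  0.2184] phi -0.1132 F [ 2.12 -0.62 -0.48] M [ 0.01 -0.34  0.01] gap 0.148
```

move_arm(
  increments=[-1, 0, 0, 2, 0, -1, 0, 0, 2, 0, -1, 0, 0, 0, 0],
)

```text
t: 20.1
tool_pos: [0.5558, 0.114, 0.2151]
orientation: [0.998, -0.057, 0.001, -0.0]
wrist_force: [4.4, -0.3, 0.2]
finger_gap: 0.147
```

move_arm(
  increments=[-1, 0, 0, 2, 0, -1, 0, 0, 1, 0, -1, 0, 0, 0, 0],
)

```text
t: 20.4
tool_pos: [0.5562, 0.114, 0.2135]
orientation: [0.998, -0.057, 0.002, -0.0]
wrist_force: [2.7, -0.8, 7.9]
finger_gap: 0.146
```

```bash
python3 - <<'E'
from h import *
st()
E
```

```text
t 20.4 pos [0.5562 0.114  0.2135] phi -0.1133 F [ 2.65 -0.8   7.95] M [-0.   -0.56 -0.02] gap 0.146
```

move_arm(
  increments=[-1, 0, 0, 1, 0, -1, 0, 0, 1, 0, -1, 0, 0, 0, 0],
)

```text
t: 20.7
tool_pos: [0.5562, 0.1141, 0.2115]
orientation: [0.998, -0.057, 0.002, -0.0]
wrist_force: [2.7, -1.0, 5.9]
finger_gap: 0.146
```

move_arm(
  increments=[-1, 0, 0, 1, 0, -1, 0, 0, 1, 0, -1, 0, 0, 0, 0],
)

```text
t: 21.0
tool_pos: [0.5562, 0.114, 0.2092]
orientation: [0.998, -0.057, 0.002, -0.0]
wrist_force: [3.5, -0.9, 4.7]
finger_gap: 0.148
```

```bash
python3 - <<'E'
from h import *
st()
a=snap('scene','s12');crop(a,'s12a',335,120,60,60,11)
E
```

```text
t 21.0 pos [0.5562 0.114  0.2092] phi -0.1132 F [ 3.53 -0.87  4.74] M [-0.1  -0.84 -0.01] gap 0.148
```

View pics/s12a.png

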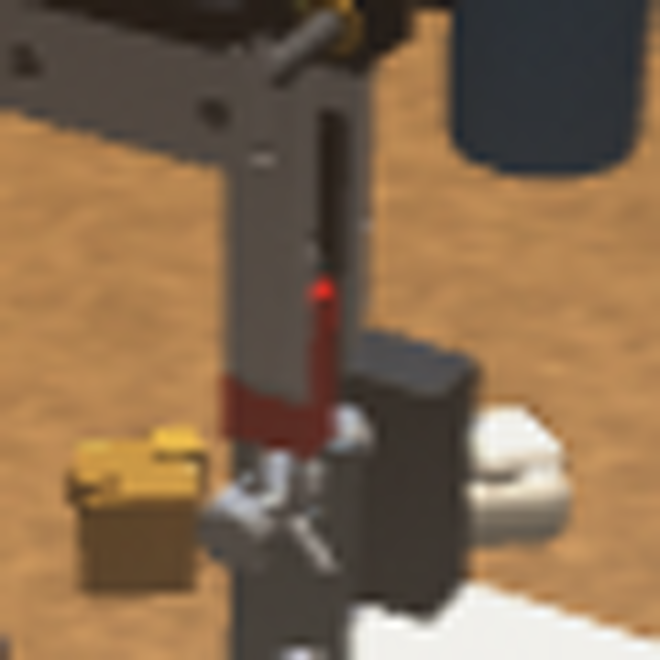

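move_arm(
  increments=[-1, 0, 0, 1.5, 0, -1, 0, 0, 1.5, 0, -1, 0, 0, 1, 0, -1, 0, 0, 0, 0],
)

```text
t: 21.45
tool_pos: [0.556, 0.1138, 0.2034]
orientation: [0.998, -0.057, 0.002, 0.0]
wrist_force: [7.3, -0.6, -0.3]
finger_gap: 0.146
```

move_arm(
  increments=[-1, 0, 0, 1.5, 0, -1, 0, 0, 1.5, 0, -1, 0, 0, 0, 0],
)

```text
t: 21.75
tool_pos: [0.5559, 0.1138, 0.1997]
orientation: [0.998, -0.057, 0.001, 0.0]
wrist_force: [8.1, -1.5, -2.9]
finger_gap: 0.146
```

move_arm(
  increments=[-1, 1, 0, 1.5, 0, -1, 0, 0, 1.5, 0, -1, 0, 0, 0, 0],
)

```text
t: 22.05
tool_pos: [0.5562, 0.1138, 0.1965]
orientation: [0.998, -0.057, 0.0, 0.0]
wrist_force: [6.7, -0.2, -1.4]
finger_gap: 0.143
```

move_arm(
  increments=[-1, 0, 0, 1.5, 0, -1, 0, 0, 1, 0, -1, 0, 0, 0, 0],
)

```text
t: 22.35
tool_pos: [0.5563, 0.1138, 0.1944]
orientation: [0.998, -0.057, 0.001, 0.0]
wrist_force: [5.5, -0.5, 0.3]
finger_gap: 0.147
```

```bash
python3 - <<'E'
from h import *
st()
a=snap('scene','s13');crop(a,'s13a',335,120,60,60,11)
E
```

```text
t 22.35 pos [0.5563 0.1138 0.1944] phi -0.1133 F [ 5.53 -0.5   0.31] M [-0.11 -1.33  0.02] gap 0.147
```

View pics/s13a.png

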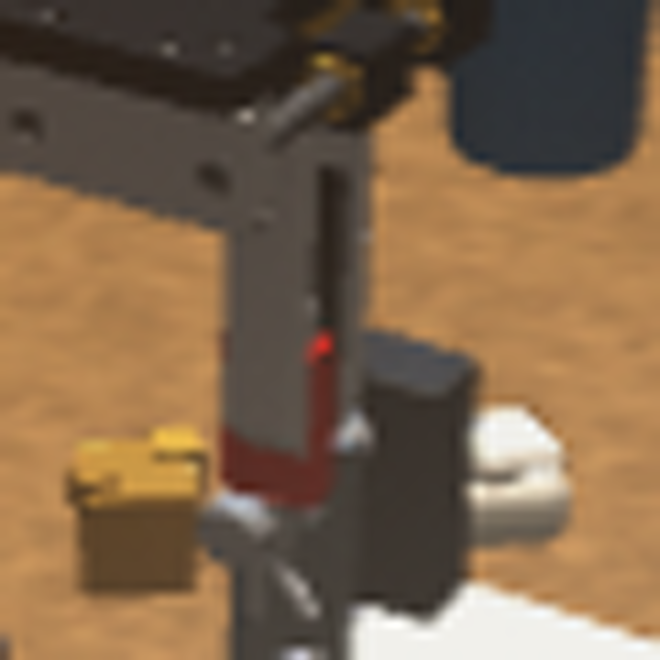

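move_arm(
  increments=[-1, 0, 0, 1, 0, -1, 0, 0, 1, 0, -1, 0, 0, 0, 0],
)

```text
t: 22.7
tool_pos: [0.5565, 0.1138, 0.1942]
orientation: [0.998, -0.057, 0.001, 0.0]
wrist_force: [2.7, -1.3, 7.3]
finger_gap: 0.144
```

move_arm(
  increments=[-1, 0.5, 0, 1, 0, -1, 0, 0, 1, 0, -1, 0, 0, 0, 0],
)

```text
t: 23.0
tool_pos: [0.5567, 0.1138, 0.194]
orientation: [0.998, -0.056, 0.0, 0.0]
wrist_force: [-2.4, -1.5, 15.7]
finger_gap: 0.147
```

move_arm(
  increments=[-1, 0, 0, -3.5, 0, -1, 0, 0, 0, 0, -0.5, 0, 0, 0, 0, -0.4, 0, 0, 0, 0, -0.4, 0, 0, 0, 0, -0.4, 0, 0, -10, 0, -0.4, 0, 0, -20, 0, -0.4, 0, 0, -35, 0, -0.4, 0, 0, -40, 0, -0.4, 0, 0, 0, 0, -0.4, 0, 0, 0, 0],
)

```text
t: 24.1
tool_pos: [0.5567, 0.1139, 0.3009]
orientation: [0.998, -0.057, 0.001, -0.0]
wrist_force: [-0.3, -0.2, -0.8]
finger_gap: 0.298
```

```bash
python3 - <<'E'
from h import *
st()
a=snap('scene','s14');crop(a,'s14a',325,110,80,80,8)
E
```

```text
t 24.1 pos [0.5567 0.1139 0.3009] phi -0.1131 F [-0.35 -0.25 -0.77] M [ 0.05  0.01 -0.03] gap 0.298
```

View pics/s14a.png

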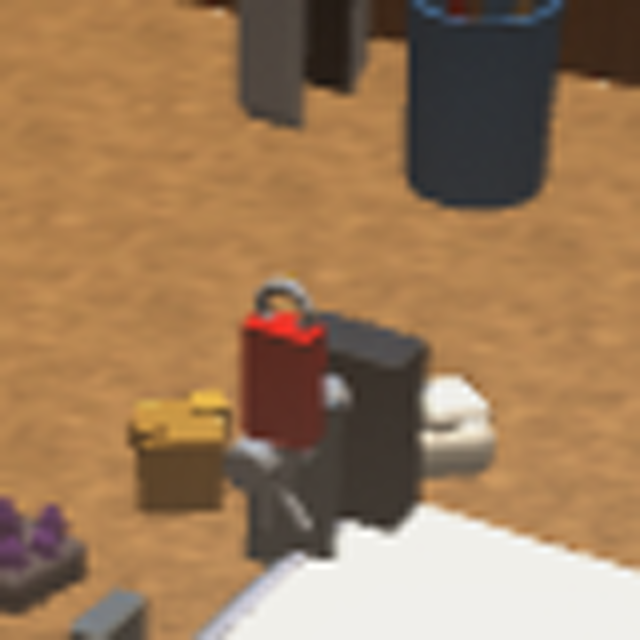

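The clip stands upright with its grip on the stud, at crop (285,380). I'll move the arm aside for a last check from above.

move_arm(
  increments=[-0.4, -10, 40, 0, 0, -0.4, -10, 40, 0, 0, -0.4, -10, 40, 0, 0, -0.4, -10, 40, 0, 0, -0.4, -10, 40, 0, 0, -0.4, -10, 40, 0, 0, -0.4, -10, 40, 0, 0, -0.4, -10, 40, 0, 0, -0.4, 0, 0, 0, 0],
)

```text
t: 25.05
tool_pos: [0.4385, -0.1978, 0.2974]
orientation: [0.998, -0.06, -0.002, -0.001]
wrist_force: [0.3, 0.2, 1.4]
finger_gap: 0.299
```

```bash
python3 - <<'E'
from h import *
st()
b=snap('top','t15');crop(b,'t15a',160,105,300,180,2.6);crop(b,'t15b',240,160,60,45,12)
E
```

```text
t 25.05 pos [ 0.4385 -0.1978  0.2974] phi -0.1193 F [0.26 0.24 1.42] M [0.09 0.02 0.01] gap 0.299
```

View pics/t15a.png

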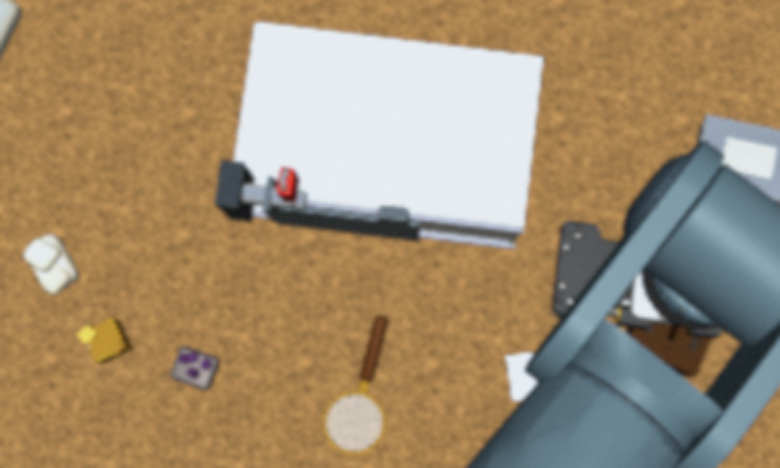

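View pics/t15b.png

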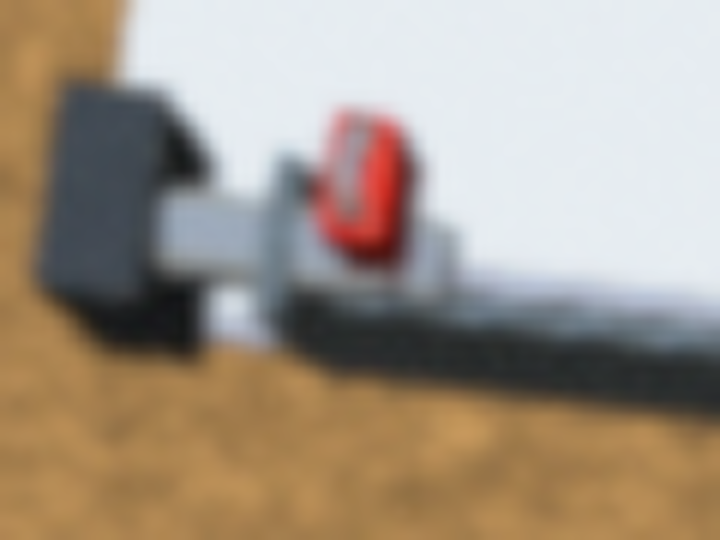

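```bash
python3 -c "
from h import *
print(order.hand_in())"
```

```text
the job is handed in; nothing more can be done
None
```

I slid the panel shut to its stop, put the clip through the stud's cross-hole and pushed it fully home. I then let go and handed the job in at about 25 s. No verdict was reported.

**Panel:** The tab pushed against a hard stop with at most about 36 N, and the last pictures show the panel still shut with its lug over the stud.

**Finding the hole:** I touched the side of the stud lightly for x (about 5 N). The leg then dropped into the hole near its +y wall and was free by only a couple of mm. That side touch shifted the clip about 1 mm in the jaws, and I allowed for it.

**Pushing home:**
- Insertion took at most about 8 N down, well below the 15 N given, then turned to a slight downward pull as the sprung leg closed.
- The grip seated at TCP height 0.194 m, as worked out beforehand, and I pressed it there with about 16 N.

**Last checks:** The pictures show the clip upright on the stud, the arm clear, and the gypsum, pyrite, amethyst and lens apparently where they were, judged by eye. The arm partly hid the tile and tin box, but it never went near them.

**Not confirmed or disagreeing:**
- I could not read the sprung leg's angle directly; I judged it closed from the force change and the seated height.
- The two cameras disagreed by 4–8 mm near the cabinet. The top view matched the touches, so I relied on touch there.

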